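# Slide the slotted foot plate out over the end of the ledge

### The arm

A 6-joint arm with a two-finger parallel gripper is mounted at the origin on the work surface. World frame = base frame: x ahead of the robot, y to its left, z up, the work surface at z = 0. Lengths are in mm, angles in degrees, forces in N, time in s.
With the tool pointing down it reaches from about 325 to 1000 mm from the base axis. Payload 5.1 kg.
Tool frame: the origin (TCP) lies at the very end of the fingers, on their centre line; the grasp point (between the pads) lies 19 mm behind it (r.tcp_to_grasp is the x of the grasp point in the tool frame, in mm); x points along the fingers, y is the direction in which the jaws open and shut, and the axes are right-handed (so a half turn about x gives the same grasp; the last joint's range is limited). The gripper opens to 85 mm and grips with 20 to 120 N. Pads are 22 mm wide; open, the fingers measure 114 mm over their backs; the gripper's body (76 mm by 85 mm) begins 54 mm behind the grasp point. The pads swing forward as they close: fully open they stand 13 mm farther back than shut.
Start: joints at [-69.534, 7.093, 94.555, -0, 78.352, -4.733], TCP at [276.71, -588.146, 231.322] pointing down, gripper open.
Joint ranges: [-149.61, 149.61], [-58.7, 133.49], [1.44, 155.28], [-77.14, 257.14], [18.33, 153.61], [-166.67, 166.67]. Speed limits (degrees/s): [147.25, 147.25, 180, 180, 180, 180].

### API

Orientations are given as [roll, pitch, yaw] about the fixed x, y, z axes, in that order (R = Rz(yaw) Ry(pitch) Rx(roll)).
In Python, from workcell import r gives the robot as it stands. The module is installed in compiled form; this text tells all that it offers.
- The arm moves only by the tool servo_tool, never from a script. Its argument "moves" is a list of rows, each a list of 3 entries, a list of its own where there are three numbers: the shift along the tool's x, y, z in m, then the turn, a rotation vector about the tool's x, y, z in degrees, then the opening, from 0 (shut) to 1 (fully open). A call has 1 to 5 rows; each row is the pose to reach, as a shift and turn from the pose commanded when the call began, along the tool's axes at that moment; what a row does not reach only later rows make up. A row lasts 1/8 s, in which the tool goes at most 62.5 mm and 10.7 degrees, less where a joint would pass 70% of its speed; a pose out of reach is approached as far as the arm can. A call with a gripper value outside its range is refused whole. The fingers move at their own pace and stop on an object; "grip_force" is the grip in N (left out, the last holds). Time passes only in rows, so rows that repeat a pose let the fingers close. It gives the time, the measured TCP pose, the force and the opening at its end, in the units of the state.
- r.get_state(): the state, without advancing time (a new reading comes with each control period).
- r.get_image(name): name is "scene" or "top"; returns a dict with "color" (384x512x3 uint8, red, green, blue), "mtx" (3x3 intrinsics, pixels), "k1" (the pictures are not rectified: a ray, as slopes to the right and down, at radius r is drawn at 1 + k1 r^2 times it, then the intrinsics apply), "world_to_cam" (4x4, takes a point from world to camera coordinates). Camera axes: x right, y down, z forward; pixel columns grow to the right and rows downward; lengths in mm; the calibration is good to about 2 mm. A picture is of the moment at which its call begins. There is no depth.
- r.finish_job(): hands the job in, once; it reports no verdict.
The state is a dict: "t": time; "q": joint angles; "qd": joint speeds; "effort": joint torques, N m; "tool_pos": TCP position; "tool_rot": TCP orientation; "ft_force": force on the tool from outside, world axes, zero at the start; "torque": the same for the moment, N m; "grip_width": opening from 0.0 (shut) to 1.0 (fully open).
Only numpy, scipy, OpenCV 4.12 (cv2) and the standard library are available. Lean on these libraries where they do the work, as an engineer would, in place of code of your own. Each camera call takes 0.05 s, during which the arm holds its last target.

### The job

Two steel foot plates lie on the raised dark steel ledge, one towards each end. Push the one with the slot cut into it along the ledge, outwards past the end it is nearer to, until about a third of its length sticks out so that its edge can be got hold of later; leave it lying flat and straight along the ledge. Only push it with the fingers, never grip or lift it, leave the plain plate and the other things where they are, and finish with the robot clear of everything.

Things in the scene. Friction and masses are not known exactly. Their poses are not given: they have to be found in the camera images.
- ledge: Fixed dark steel block, 480 mm long (its y), 130 mm deep (its x), flat top 50 mm above the work surface. Origin: centre of its underside, z up, -x the robot's side. Both ends (y = +-240 mm) are open. A light aluminium fence on the far side of the top (x = +50 to +65 mm) stands 12 mm above it; no lip on the robot's side.
- slotted_plate: Loose bright steel plate to push, 120 mm long (its y, roughly along the ledge), 90 mm wide (x), 8 mm thick, about 0.6 kg, flat on the ledge towards one end. An 18 mm wide, 50 mm deep slot, open at the robot's-side (-x) long edge, is cut in half-way along its length; its 90 mm ends are straight and whole. Origin: centre of its underside.
- plain_plate: Loose bright steel plate without a slot, 120 mm long (y), 90 mm wide (x), 8 mm thick, about 0.67 kg, lying flat on the ledge towards the other end; to be left alone. Between the two plates at least 110 mm of the ledge is free. Origin: centre of its underside.
- coupling_hub: Loose steel coupling hub standing on the work surface on the robot's side of the ledge: flange 48 mm across and 16 mm high, neck 30 mm across, 40 mm high in all; leave alone. Origin: centre of its underside.
- bearing: Loose steel bearing ring lying on the work surface on the robot's side of the ledge, 52 mm outside, 25 mm bore, 15 mm high; leave alone. Origin: centre of its underside.
- wrench: Loose steel wrench, 150 mm long, lying on the work surface beyond the ledge; leave alone. Origin on its underside.
Not all that is in view belongs to the job. Leave any brown or red look-alike of the slotted_plate alone.

How it is judged:
By the outcome, as a careful person would: the job done as asked, in the order asked, and still so for the second after the job is handed in, with the robot touching nothing.
It also fails if it takes over 38 s, if anything falls off the work surface, if the arm or the gripper's body presses on something with over 40 N, if the wrist force passes 120 N, or if a joint passes its speed limit or range.

## Working session

There is one attempt and no reset: what is moved stays moved. The work goes in short steps, Python scripts to look and compute and a tool call to move; the robot and the scene stay as the last step left them, time stands still between calls to the robot, and variables do not carry over. Pictures are saved under pics/ and viewed, and the job is handed in when it is done.

Besides the shell and the picture viewer there is one more tool, called after ">>>" as a command line: name --argument value ..., lists and objects as JSON in quotes. servo_tool: Moves the arm, as the interface text tells. Its arguments: {"type":"object","properties":{"moves":{"type":"array"},"grip_force":{"type":"number"}},"required":["moves"]}

```bash
mkdir -p pics; python3 - <<'E'
from workcell import r
import cv2,numpy as np,pickle
s=r.get_state();print(s['t'],s['tool_pos'],s['tool_rot'],s['grip_width'],s['ft_force'])
D={}
for n in("scene","top"):
    d=r.get_image(n);D[n]=d;cv2.imwrite(f"pics/{n}0.png",cv2.cvtColor(d['color'],cv2.COLOR_RGB2BGR));print(n,d['mtx'],d['k1'],d['world_to_cam'])
pickle.dump(D,open('d0.pkl','wb'))
E
```

```text
0.0 [ 276.48839669 -587.56274522  230.02913687] [-94.53961535  89.87722572 110.6584437 ] 1.0041435306205013 [0.32911509 0.66219292 0.12152953]
scene [[491.23286128   0.         256.5047858 ]
 [  0.         491.23286128 200.34960837]
 [  0.           0.           1.        ]] -0.1404441763419256 [[ 7.71189404e-01  6.36313718e-01 -1.92809348e-02 -4.63159890e+02]
 [ 3.44544530e-01 -4.42660382e-01 -8.27853159e-01 -9.25083616e+01]
 [-5.35309228e-01  6.31788444e-01 -5.60613407e-01  1.54501673e+03]
 [ 0.00000000e+00  0.00000000e+00  0.00000000e+00  1.00000000e+00]]
top [[388.63290702   0.         258.14983953]
 [  0.         388.63290702 196.93390871]
 [  0.           0.           1.        ]] -0.07878187633579325 [[-1.29837887e-02 -9.99848493e-01  1.15936681e-02  8.09324952e+01]
 [-9.92764106e-01  1.15058096e-02 -1.19528432e-01  5.22445681e+02]
 [ 1.19376928e-01 -1.30617095e-02 -9.92763084e-01  7.93274796e+02]
 [ 0.00000000e+00  0.00000000e+00  0.00000000e+00  1.00000000e+00]]
```

View pics/scene0.png

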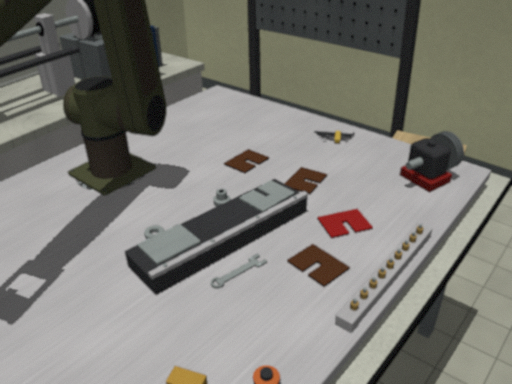

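View pics/top0.png

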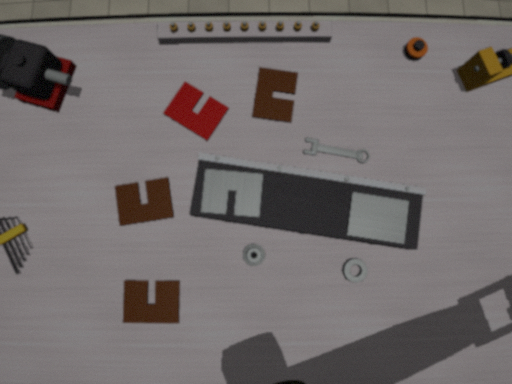

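The top view shows the bright slotted plate at (232,193) on the ledge's left (+y) end and the plain one at (378,218). The slotted look-alikes are brown at (275,95), (145,201) and (152,301), and red at (197,111). I choose (232,193) and will check it in a crop and measure it.

```bash
cat > h.py <<'E'
import cv2,numpy as np
def ray(d,uv):
    K=d['mtx'];D=np.array([d['k1'],0,0,0,0.])
    n=cv2.undistortPoints(np.array(uv,float).reshape(-1,1,2),K,D,None,None,None,(3,50,1e-10)) if False else cv2.undistortPoints(np.array(uv,float).reshape(-1,1,2),K,D)
    n=n.reshape(-1,2);W=d['world_to_cam'];R=W[:3,:3];c=-R.T@W[:3,3]
    return c,np.c_[n,np.ones(len(n))]@R
def onz(d,uv,z):
    c,v=ray(d,uv);return c+v*((z-c[2])/v[:,2])[:,None]
def px(d,P):
    W=d['world_to_cam'];rv=cv2.Rodrigues(W[:3,:3])[0]
    return cv2.projectPoints(np.array(P,float).reshape(-1,1,3),rv,W[:3,3],d['mtx'],np.array([d['k1'],0,0,0,0.]))[0].reshape(-1,2)
def plates(d,lo=125,box=(185,140,430,255)):
    g=cv2.cvtColor(d['color'],cv2.COLOR_RGB2GRAY)
    return g
E
python3 - <<'E'
import pickle,cv2,numpy as np
D=pickle.load(open('d0.pkl','rb'))
a=D['top']['color'][140:260,180:440];cv2.imwrite('pics/crop0.png',cv2.resize(a[:,:,::-1],None,fx=3,fy=3,interpolation=cv2.INTER_CUBIC))
a=D['scene']['color'][170:300,120:320];cv2.imwrite('pics/crop1.png',cv2.resize(a[:,:,::-1],None,fx=4,fy=4,interpolation=cv2.INTER_CUBIC))
E
```

```text
(no output)
```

View pics/crop0.png

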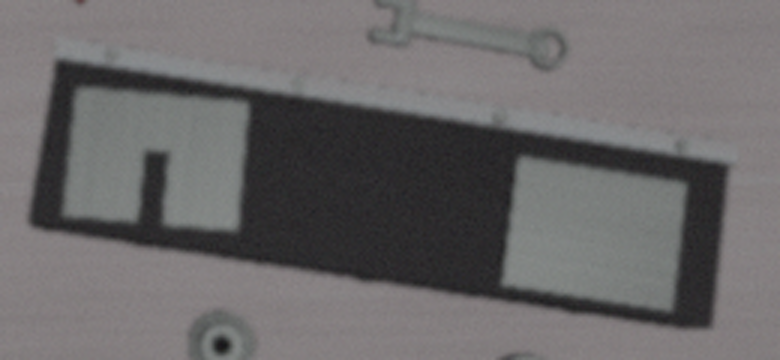

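View pics/crop1.png

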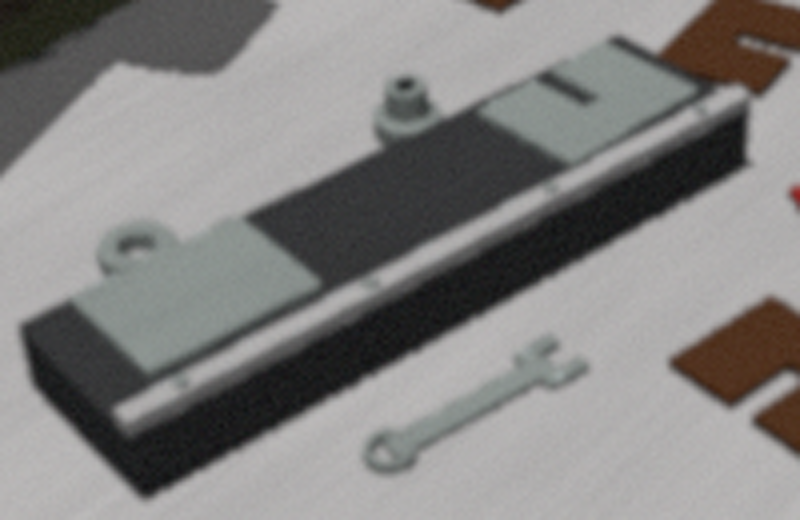

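The crop confirms bright steel with a slot open to the robot's side. Its inner end is at about crop x=245, and the other plate is plain. Next I measure both plates and the ledge.

```bash
cat >> h.py <<'E'
def comps(d,x0,y0,x1,y1,sc=4):
    g=cv2.cvtColor(d['color'],cv2.COLOR_RGB2GRAY)[y0:y1,x0:x1]
    return cv2.resize(g,None,fx=sc,fy=sc,interpolation=cv2.INTER_CUBIC)
def measure(d,verbose=True):
    """dark ledge hull, then bright contours inside it"""
    x0,y0,x1,y1=150,130,440,260;sc=4
    g=comps(d,x0,y0,x1,y1);g=cv2.GaussianBlur(g,(5,5),0)
    to=lambda c:(c.reshape(-1,2)+.5)/sc-.5+[x0,y0]
    out={}
    dark=((g<95)*255).astype(np.uint8)
    cs,_=cv2.findContours(dark,cv2.RETR_EXTERNAL,cv2.CHAIN_APPROX_NONE)
    out['dark']=[to(c) for c in cs if cv2.contourArea(c)>3000]
    br=((g>=95)*255).astype(np.uint8)
    cs,_=cv2.findContours(br,cv2.RETR_LIST,cv2.CHAIN_APPROX_NONE)
    out['br']=[to(c) for c in cs if 3000<cv2.contourArea(c)<60000]
    return out
E
python3 - <<'E'
import pickle,cv2,numpy as np
from h import *
d=pickle.load(open('d0.pkl','rb'))['top']
print(np.median(d['color'][170:215,205:225],axis=(0,1)),d['color'][200,300],d['color'][250,200])
m=measure(d)
for k,z in(('dark',50),('br',58)):
  for c in m[k]:
    P=onz(d,c,z)[:,:2].astype(np.float32)
    rc=cv2.minAreaRect(P);print(k,rc,cv2.contourArea(P));print(np.round(cv2.boxPoints(rc),1).tolist())
E
```

```text
[120. 124. 122.] [47 46 47] [130 128 128]
dark ((520.2135620117188, 279.3578796386719), (87.72972869873047, 50.886192321777344), 7.106469631195068) 3854.654770857189
[[473.5, 299.20001220703125], [479.79998779296875, 248.6999969482422], [566.9000244140625, 259.5], [560.5999755859375, 310.0]]
dark ((503.6304626464844, -26.978164672851562), (479.749267578125, 122.18492126464844), 80.53024291992188) 57075.085905256296
[[403.8999938964844, -253.5], [524.4000244140625, -273.6000061035156], [603.4000244140625, 199.60000610351562], [482.79998779296875, 219.6999969482422]]
br ((474.63262939453125, -171.36764526367188), (119.42068481445312, 89.74664306640625), 80.30829620361328) 10441.302035116008
[[420.29998779296875, -222.6999969482422], [508.79998779296875, -237.8000030517578], [528.9000244140625, -120.0999984741211], [440.5, -105.0]]
br ((529.9065551757812, 128.9385986328125), (119.90455627441406, 90.20890045166016), 84.02635955810547) 9579.235250578844
[[478.79998779296875, 74.0], [568.5, 64.5999984741211], [581.0, 183.89999389648438], [491.29998779296875, 193.3000030517578]]
```

```bash
python3 - <<'E'
import pickle,cv2,numpy as np
from h import *
d=pickle.load(open('d0.pkl','rb'))['top']
W=d['world_to_cam'];print('cam',-W[:3,:3].T@W[:3,3])
m=measure(d)
c=max(m['dark'],key=len);P=onz(d,c,50)[:,:2]
th=np.radians(-9.5);u=np.array([-np.sin(th),np.cos(th)]);w=np.array([np.cos(th),np.sin(th)]) # along, across
o=np.array([503.6,-27.]);s=(P-o)@u;t=(P-o)@w
def fit(M,n):
    v=cv2.fitLine(P[M].astype(np.float32),cv2.DIST_HUBER,0,.01,.01).ravel();
    a=np.degrees(np.arctan2(v[1],v[0]));print(n,M.sum(),v,'ang',a,'s,t',(v[2:]-o)@u,(v[2:]-o)@w)
print(s.min(),s.max(),t.min(),t.max())
fit((t>45)&(abs(s)<225),'fence');fit((t<-50)&(abs(s)<225),'near');fit((s>225)&(abs(t)<45),'+end');fit((s<-225)&(abs(t)<45),'-end')
for z,c in zip((58,58),m['br']):
    Q=onz(d,c,z)[:,:2];s=(Q-o)@u;t=(Q-o)@w;P0=P;P=Q
    print('plate',s.min(),s.max(),t.min(),t.max())
    sm,tm=(s.min()+s.max())/2,(t.min()+t.max())/2
    fit((s<sm-52)&(abs(t-tm)<35),'lo end');fit((s>sm+52)&(abs(t-tm)<35),'hi end');fit((t>tm+38)&(abs(s-sm)<48),'far');P=P0
E
```

```text
cam [425.01742176  85.27059767 849.04274134]
-239.81850103447988 239.93004534106626 -61.06860815885523 61.1576930114649
fence 844 [ 1.6583598e-01  9.8615336e-01  5.6283813e+02 -3.5730049e+01] ang 80.45419 s,t 1.1667905578314306 59.86659308975539
near 859 [ 1.6658783e-01  9.8602664e-01  4.4194830e+02 -3.4763786e+01] ang 80.41051 s,t -17.832775607150726 -59.524786497977345
+end 169 [ 9.8623276e-01 -1.6536318e-01  5.4276172e+02  2.0898914e+02] ang -9.518332 s,t 239.21623462281147 -0.3248025288029154
-end 170 [ 9.8637432e-01 -1.6451661e-01  4.6386035e+02 -2.6287192e+02] ang -9.469154 s,t -239.1960100911111 -0.26454775384429147
plate -206.95091495829965 -87.42307178821886 -49.53651366285179 40.219894260833634
lo end 134 [ 9.8603845e-01 -1.6651785e-01  4.6496301e+02 -2.2973232e+02] ang -9.585422 s,t -206.32890556572457 -4.646621033570703
hi end 134 [ 9.84941125e-01 -1.72890082e-01  4.84244873e+02 -1.13089485e+02] ang -9.955896 s,t -88.10333703014497 -4.880819612960242
far 180 [ 1.7068361e-01  9.8532587e-01  5.1827588e+02 -1.7852855e+02] ang 80.17243 s,t -147.0282076148218 39.48403231920539
plate 95.93088419761393 220.01004416384743 -47.793846518056085 48.2222821703636
lo end 136 [ 9.9566859e-01 -9.2973553e-02  5.2001447e+02  7.0616615e+01] ang -5.3346963 s,t 98.98703034119696 0.07796216718419828
hi end 134 [ 9.9438804e-01 -1.0579408e-01  5.3948901e+02  1.8758887e+02] ang -6.0729184 s,t 217.5693057404606 -0.020561335708669134
far 185 [9.97746810e-02 9.95010078e-01 5.73665527e+02 1.21250595e+02] ang 84.273796 s,t 157.78157490078036 44.63621499577079
```

```bash
cat >> h.py <<'E'
from scipy.spatial.transform import Rotation as Ro
th=np.radians(-9.5);u=np.array([-np.sin(th),np.cos(th)]);w=np.array([np.cos(th),np.sin(th)]);o=np.array([503.6,-27.])
def plan(r,s,t,z):
    st=r.get_state();R=Ro.from_euler('xyz',st['tool_rot'],degrees=True)
    X=np.array([0,0,-1.]);Y=np.r_[w,0]
    if R.as_matrix()[:,1]@Y<0:Y=-Y
    T=Ro.from_matrix(np.c_[X,Y,np.cross(X,Y)])
    p=np.r_[o+s*u+t*w,z]
    tp=np.array(st['tool_pos'])
    print('t',st['t'],'pos',tp.round(1),'s,t',((tp[:2]-o)@u).round(1),((tp[:2]-o)@w).round(1),'F',np.round(st['ft_force'],1),'w',round(st['grip_width'],2))
    print('R',R.as_matrix().round(3).tolist(),'q',np.round(st['q'],1))
    print('shift mm',R.inv().apply(p-tp).round(1),'turn',np.degrees(0)+(R.inv()*T).as_rotvec(degrees=True).round(2))
    print('unit u in tool',R.inv().apply(np.r_[u,0]).round(3))
E
python3 - <<'E'
from workcell import r
from h import *
plan(r,55,0,231)
E
```

```text
t 0.1 pos [ 276.5 -587.6  230.2] s,t -590.4 -131.4 F [ 0.2 -0.3  0.5] w 1.0
R [[-0.001, 0.426, -0.905], [0.002, -0.905, -0.426], [-1.0, -0.002, -0.0]] q [-69.5   7.1  94.6   0.   78.4  -4.7]
shift mm [ 1.000e-01 -4.558e+02 -4.755e+02] turn [-55.3   -0.06   0.09]
unit u in tool [ 0.002 -0.822 -0.569]
```

>>> servo_tool --moves '[[[0,-0.04,-0.042],[-6,0,0],0.3],[[0,-0.08,-0.084],[-12,0,0],0.3],[[0,-0.12,-0.126],[-18,0,0],0.3],[[0,-0.16,-0.168],[-24,0,0],0.3],[[0,-0.2,-0.21],[-30,0,0],0.3]]' --grip_force 20

```text
t: 0.72
tool_pos: [381.7, -315.8, 230.8]
tool_rot: [-125.0, 90.0, 110.4]
ft_force: [1.2, 0.1, -0.1]
grip_width: 0.3
```

```bash
python3 -c "
from workcell import r
from h import *
plan(r,55,0,231)"
```

```text
t 0.725 pos [ 381.7 -315.8  230.8] s,t -305.0 -72.5 F [ 1.2  0.1 -0.1] w 0.3
R [[-0.0, 0.823, -0.568], [0.0, -0.568, -0.823], [-1.0, -0.0, -0.0]] q [-45.8 -12.9 113.9   0.   79.1 -11.2]
shift mm [  -0.   -87.2 -356.7] turn [-2.513e+01 -2.000e-02  2.000e-02]
unit u in tool [ 0.    -0.425 -0.905]
```

>>> servo_tool --moves '[[[0,-0.014,-0.058],[-5,0,0],0.3],[[0,-0.028,-0.116],[-10,0,0],0.3],[[0,-0.042,-0.174],[-15,0,0],0.3],[[0,-0.056,-0.232],[-20,0,0],0.3],[[0,-0.07,-0.29],[-25,0,0],0.3]]'

```text
t: 1.35
tool_pos: [489.7, -37.7, 231.1]
tool_rot: [26.2, 90.0, -73.4]
ft_force: [0.1, 0.3, -0.1]
grip_width: 0.296
```

```bash
python3 -c "
from workcell import r
from h import *
plan(r,55,0,100)"
```

```text
t 1.35 pos [489.7 -37.7 231.1] s,t -12.9 -11.9 F [ 0.1  0.3 -0.1] w 0.3
R [[0.0, 0.986, -0.167], [-0.0, -0.167, -0.986], [-1.0, 0.0, 0.0]] q [-10.7 -13.6 114.4  -0.   79.2  -1. ]
shift mm [131.1  11.7 -67.9] turn [-0.14  0.01  0.  ]
unit u in tool [-0.    -0.002 -1.   ]
```

>>> servo_tool --moves '[[[0,0.006,-0.034],[0,0,0],0.3],[[0,0.012,-0.068],[0,0,0],0.3],[[0.05,0.012,-0.068],[0,0,0],0.3],[[0.1,0.012,-0.068],[0,0,0],0.3],[[0.131,0.012,-0.068],[0,0,0],0.3]]'

```text
t: 1.98
tool_pos: [511.0, 25.6, 97.0]
tool_rot: [-83.0, 89.8, 177.2]
ft_force: [0.8, -0.2, 0.5]
grip_width: 0.296
```

```bash
python3 -c "
from workcell import r
from h import *
plan(r,55,0,51)
for n,(a,b,c,e) in(('top',(140,180,260,440)),('scene',(150,120,290,320))):
  d=r.get_image(n);cv2.imwrite(f'pics/{n}1.png',cv2.resize(d['color'][a:c,b:e,::-1],None,fx=3,fy=3,interpolation=cv2.INTER_CUBIC))
"
```

```text
t 1.975 pos [511.   25.6  97. ] s,t 53.1 -1.3 F [ 0.8 -0.2  0.5] w 0.3
R [[-0.004, 0.985, -0.17], [0.0, -0.17, -0.985], [-1.0, -0.004, 0.001]] q [ -3.1  -3.2 118.7  -0.   64.7   6.6]
shift mm [46.   1.5 -1.9] turn [-0.27  0.03  0.24]
unit u in tool [-0.    -0.005 -1.   ]
```

View pics/top1.png

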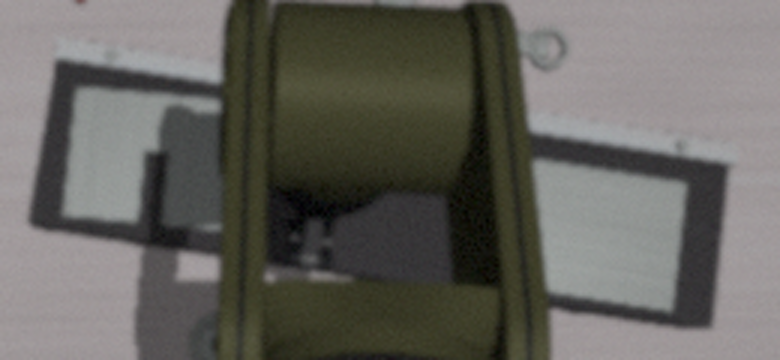

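View pics/scene1.png

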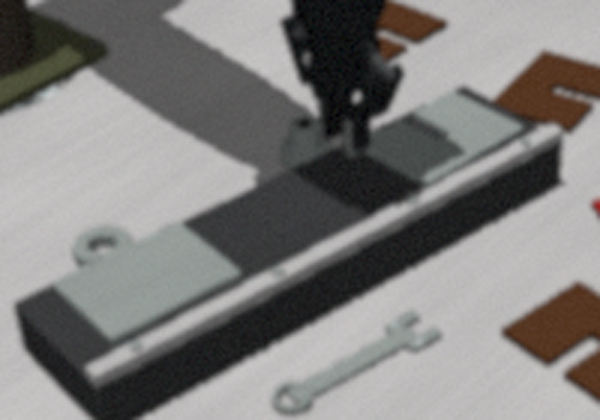

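>>> servo_tool --moves '[[[0.02,0.001,0],[0,0,0],0.3],[[0.035,0.001,0],[0,0,0],0.3],[[0.04,0.001,0],[0,0,0],0.3],[[0.04,0.001,0],[0,0,0],0.3]]'

```text
t: 2.58
tool_pos: [514.1, 25.1, 60.6]
tool_rot: [77.2, 90.0, -22.6]
ft_force: [0.3, 0.7, 0.9]
grip_width: 0.299
```

```bash
python3 -c "
from workcell import r
from h import *
plan(r,55,0,51)
d=r.get_image('scene');cv2.imwrite(f'pics/scene2.png',cv2.resize(d['color'][170:250,200:320,::-1],None,fx=6,fy=6,interpolation=cv2.INTER_CUBIC))
plan(r,55,0,51)
"
```

```text
t 2.575 pos [514.1  25.1  60.6] s,t 53.1 1.8 F [0.3 0.7 0.9] w 0.3
R [[0.0, 0.985, -0.17], [-0.0, -0.17, -0.985], [-1.0, 0.0, 0.0]] q [ -3.2  -0.  119.6  -0.   60.4   6.6]
shift mm [ 9.6 -1.8 -1.9] turn [-0.3  0.   0. ]
unit u in tool [-0.    -0.005 -1.   ]
t 2.625 pos [514.4  25.1  61. ] s,t 53.1 2.1 F [-0.7 -0.5 -0.1] w 0.3
R [[0.001, 0.985, -0.17], [-0.0, -0.17, -0.985], [-1.0, 0.001, -0.0]] q [-3.200e+00 -1.000e-01  1.196e+02 -0.000e+00  6.040e+01  6.600e+00]
shift mm [10.  -2.1 -1.9] turn [-0.3   0.   -0.05]
unit u in tool [ 0.    -0.005 -1.   ]
```

View pics/scene2.png

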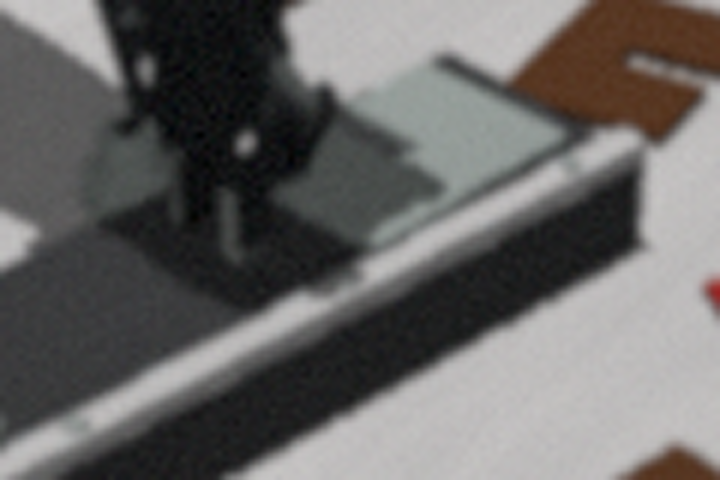

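>>> servo_tool --moves '[[[0.004,-0.001,0],[-0.3,0,0],0.3],[[0.007,-0.002,0],[-0.3,0,0],0.3],[[0.009,-0.002,0],[-0.3,0,0],0.3],[[0.009,-0.002,0],[-0.3,0,0],0.3]]'

```text
t: 3.12
tool_pos: [511.8, 25.5, 51.1]
tool_rot: [-85.7, 90.0, 174.8]
ft_force: [0.2, 0.0, -0.5]
grip_width: 0.297
```

```bash
python3 -c "
from workcell import r
from h import *
d=r.get_image('scene');cv2.imwrite(f'pics/scene3.png',cv2.resize(d['color'][170:250,200:320,::-1],None,fx=6,fy=6,interpolation=cv2.INTER_CUBIC))
plan(r,80,0,51)
"
```

```text
t 3.175 pos [512.   25.5  51.2] s,t 53.1 -0.4 F [-0.4  0.2 -0.4] w 0.3
R [[-0.0, 0.986, -0.165], [0.0, -0.165, -0.986], [-1.0, -0.0, 0.0]] q [ -3.2   0.5 120.1   0.   59.4   6.3]
shift mm [  0.2   0.4 -26.9] turn [0.   0.   0.01]
unit u in tool [-0. -0. -1.]
```

View pics/scene3.png

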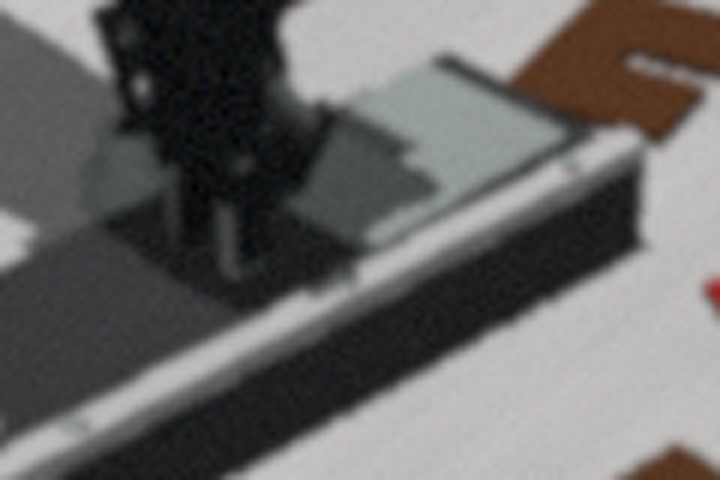

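>>> servo_tool --moves '[[[0,0,-0.01],[0,0,0],0.3],[[0,0,-0.02],[0,0,0],0.3],[[0,0,-0.028],[0,0,0],0.3],[[0,0,-0.034],[0,0,0],0.3],[[0,0,-0.039],[0,0,0],0.3]]'

```text
t: 3.8
tool_pos: [518.2, 63.8, 51.3]
tool_rot: [-22.1, 89.9, -121.5]
ft_force: [-2.6, -3.5, 1.3]
grip_width: 0.301
```

```bash
cat >> h.py <<'E'
def outer(d):
    # outer (+y) end and far edge of slotted plate in top view
    x0,y0,x1,y1=150,130,440,260;sc=4
    g=cv2.GaussianBlur(comps(d,x0,y0,x1,y1),(5,5),0);return g
E
python3 -c "
from workcell import r
from h import *
d=r.get_image('scene');cv2.imwrite(f'pics/scene4.png',cv2.resize(d['color'][170:250,200:320,::-1],None,fx=6,fy=6,interpolation=cv2.INTER_CUBIC))
plan(r,100,0,51)
d=r.get_image('top');cv2.imwrite(f'pics/top4.png',cv2.resize(d['color'][140:240,170:300,::-1],None,fx=6,fy=6,interpolation=cv2.INTER_CUBIC))
"
```

```text
t 3.85 pos [518.4  64.3  51.3] s,t 92.5 -0.5 F [-1.2 -2.6  1.4] w 0.31
R [[-0.001, 0.986, -0.165], [-0.0, -0.165, -0.986], [-1.0, -0.0, 0.0]] q [  1.2   1.7 118.9  -0.   59.4  10.7]
shift mm [ 0.3  0.5 -7.5] turn [0.02 0.02 0.03]
unit u in tool [-0.  0. -1.]
```

View pics/scene4.png

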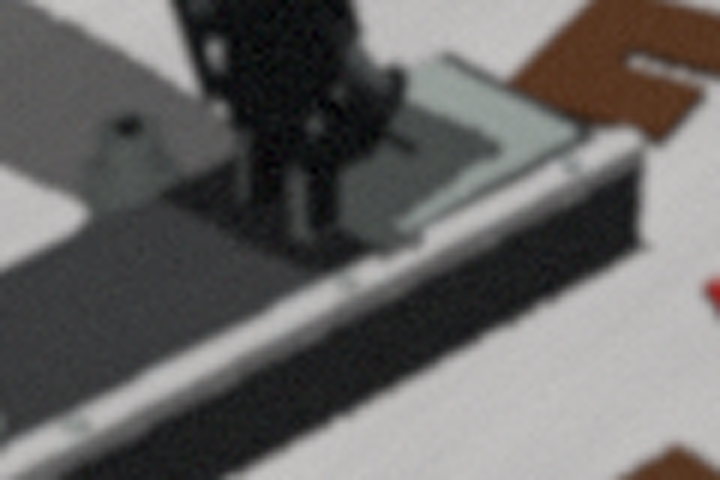

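View pics/top4.png

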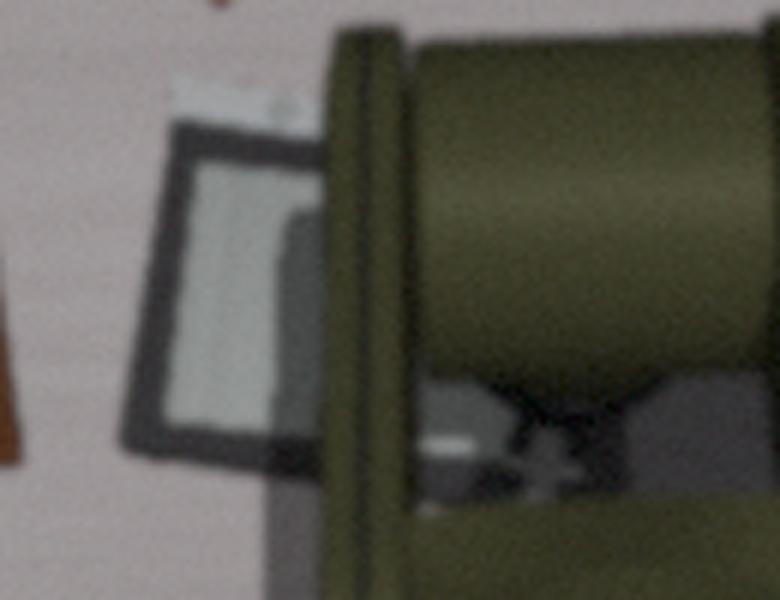

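>>> servo_tool --moves '[[[0,0,-0.007],[0,0,0],0.3],[[0,0,-0.014],[0,0,0],0.3],[[0,0,-0.021],[0,0,0],0.3],[[0,0,-0.028],[0,0,0],0.3],[[0,0,-0.034],[0,0,0],0.3]]'

```text
t: 4.53
tool_pos: [524.1, 98.0, 51.3]
tool_rot: [53.1, 90.0, -46.4]
ft_force: [-0.1, -2.2, 0.5]
grip_width: 0.3
```

```bash
python3 -c "
from workcell import r
from h import *
d=r.get_image('scene');cv2.imwrite(f'pics/scene5.png',cv2.resize(d['color'][170:250,200:320,::-1],None,fx=6,fy=6,interpolation=cv2.INTER_CUBIC))
plan(r,149,0,51)
d=r.get_image('top');cv2.imwrite(f'pics/top5.png',cv2.resize(d['color'][140:240,170:300,::-1],None,fx=6,fy=6,interpolation=cv2.INTER_CUBIC))
import pickle;pickle.dump(d,open('d5.pkl','wb'))
"
```

```text
t 4.575 pos [524.3  98.7  51.3] s,t 127.3 -0.4 F [-0.  -1.2  0.3] w 0.3
R [[0.0, 0.986, -0.165], [0.001, -0.165, -0.986], [-1.0, 0.0, -0.001]] q [4.900e+00 3.100e+00 1.175e+02 1.000e-01 5.940e+01 1.430e+01]
shift mm [  0.4   0.4 -21.7] turn [ 0.01 -0.06 -0.01]
unit u in tool [ 0.001  0.    -1.   ]
```

View pics/scene5.png

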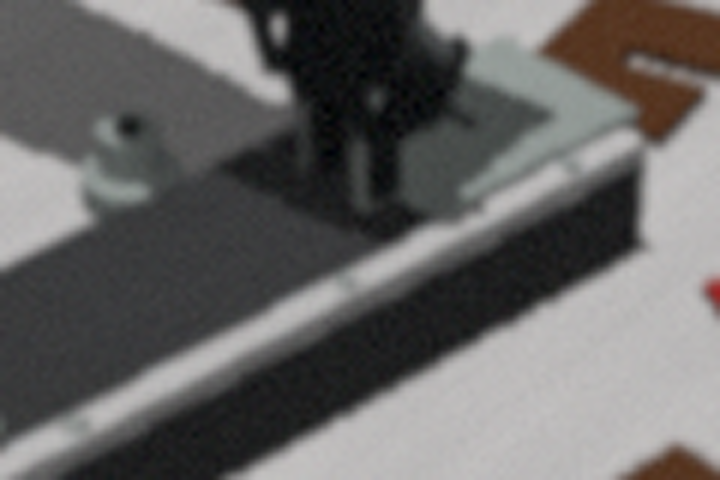

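View pics/top5.png

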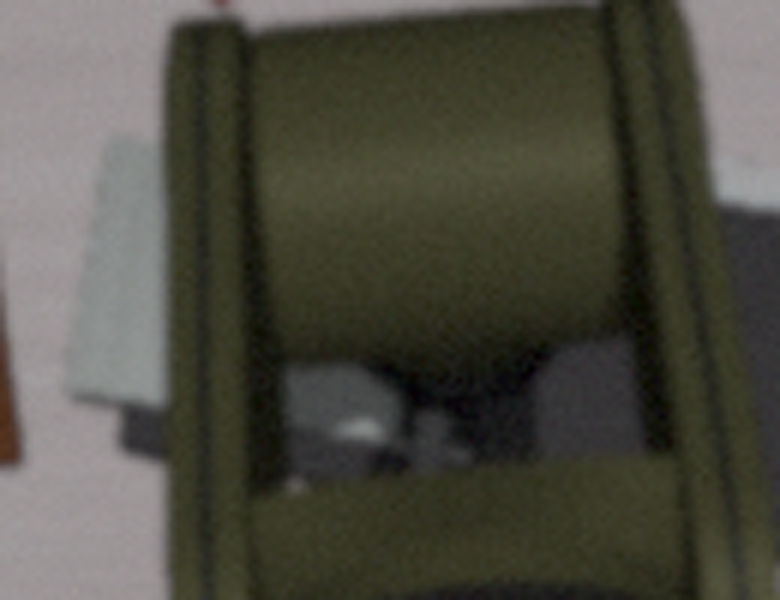

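The slotted plate's outer end now overhangs; its corners are near crop (110,135) and (68,395) in the top view. I measure it.

```bash
python3 - <<'E'
from h import *
import pickle
d=pickle.load(open('d5.pkl','rb'))
uv=(np.array([[110,135],[68,395],[102,180],[76,345]])+.5)/6-.5+[170,140]
P=onz(d,uv,58)[:,:2]
print(np.c_[(P-o)@u,(P-o)@w])
# edge by row using color saturation-like channel difference (plate greenish)
c=cv2.GaussianBlur(d['color'],(3,3),0).astype(float);f=c[:,:,1]-c[:,:,0]
pts=[]
for v in range(168,203):
    row=f[v,178:197];k=np.where(row>2.5)[0]
    if len(k):pts.append((178+k[0]-.5,v))
P=onz(d,pts,58)[:,:2].astype(np.float32);L=cv2.fitLine(P,cv2.DIST_HUBER,0,.01,.01).ravel()
print(len(pts),np.degrees(np.arctan2(L[1],L[0])),(L[2:]-o)@u,((P-o)@u).round(1))
E
```

```text
[[258.29800456  49.10033851]
 [256.73713133 -42.06583442]
 [258.25197274  33.09770286]
 [257.0357358  -24.72817313]]
35 -9.668814 255.55459049255978 [254.9 256.6 256.2 255.8 255.5 255.1 254.7 254.4 252.  255.7 253.3 255.
 254.6 256.3 255.9 255.5 255.2 256.8 256.5 256.1 255.8 255.4 257.1 256.7
 256.3 256.  255.6 255.2 256.9 256.6 254.2 253.8 255.5 253.1 254.8]
```

>>> servo_tool --moves '[[[0,0,-0.006],[0,0,0],0.3],[[0,0,-0.012],[0,0,0],0.3],[[0,0,-0.017],[0,0,0],0.3],[[0,0,-0.021],[0,0,0],0.3],[[0,0,-0.022],[0,0,0],0.3]]'

```text
t: 5.25
tool_pos: [527.7, 119.4, 51.3]
tool_rot: [-36.9, 90.0, -136.4]
ft_force: [0.2, -3.0, -0.3]
grip_width: 0.298
```

>>> servo_tool --moves '[[[0,0,0],[0,0,0],0.3],[[0,0,0],[0,0,0],0.3],[[0,0,0.01],[0,0,0],0.3],[[0,0,0.025],[0,0,0],0.3],[[0,0,0.035],[0,0,0],0.3]]'

```text
t: 5.88
tool_pos: [521.7, 83.5, 51.3]
tool_rot: [-179.4, 90.0, 81.1]
ft_force: [-0.3, -0.2, 0.1]
grip_width: 0.299
```

```bash
python3 -c "
from workcell import r
from h import *
plan(r,100,0,51)"
```

```text
t 5.875 pos [521.7  83.5  51.3] s,t 112.0 -0.4 F [-0.3 -0.2  0.1] w 0.3
R [[0.0, 0.986, -0.166], [0.0, -0.166, -0.986], [-1.0, -0.0, -0.0]] q [  3.3   2.4 118.1   0.   59.4  12.8]
shift mm [ 0.3  0.4 12. ] turn [-0.05 -0.01  0.  ]
unit u in tool [ 0.    -0.001 -1.   ]
```

>>> servo_tool --moves '[[[-0.05,0,0],[0,0,0],0.3],[[-0.1,0,0],[0,0,0],0.3],[[-0.15,0,0],[0,0,0],0.3],[[-0.18,0,0.04],[0,0,0],0.3],[[-0.18,0,0.1],[0,0,0],0.3]]'

```text
t: 6.5
tool_pos: [507.0, -15.0, 235.6]
tool_rot: [93.6, 89.6, -5.7]
ft_force: [0.7, -0.5, -0.3]
grip_width: 0.302
```

>>> servo_tool --moves '[[[0,0,0.055],[0,0,0],0.3],[[0,0,0.11],[0,0,0],0.3],[[0,0,0.165],[0,0,0],0.3],[[0,0,0.22],[0,0,0],0.3],[[0,0,0.27],[0,0,0],0.3]]'

```text
t: 7.12
tool_pos: [459.7, -282.6, 231.4]
tool_rot: [88.5, 90.0, -11.0]
ft_force: [-0.1, 0.2, 0.4]
grip_width: 0.297
```

>>> servo_tool --moves '[[[0,-0.01,0.05],[0,0,0],0.3],[[0,-0.02,0.1],[0,0,0],0.3],[[0,-0.03,0.15],[0,0,0],0.3],[[0,-0.03,0.18],[0,0,0],0.3],[[0,-0.03,0.18],[0,0,0],0.3]]'

```text
t: 7.75
tool_pos: [400.1, -454.8, 230.9]
tool_rot: [-148.0, 90.0, 112.3]
ft_force: [-0.3, 0.1, 0.9]
grip_width: 0.298
```

```bash
python3 - <<'E'
from workcell import r
from h import *
import pickle
D={}
for n in("scene","top"):
    d=r.get_image(n);D[n]=d;cv2.imwrite(f"pics/{n}6.png",cv2.cvtColor(d['color'],cv2.COLOR_RGB2BGR))
pickle.dump(D,open('d6.pkl','wb'))
d=D['top'];cv2.imwrite('pics/crop6.png',cv2.resize(d['color'][140:240,170:300,::-1],None,fx=6,fy=6,interpolation=cv2.INTER_CUBIC))
plan(r,-400,0,230)
E
```

```text
t 7.85 pos [ 401.1 -452.7  231. ] s,t -436.8 -30.8 F [-0.1  0.7 -0. ] w 0.3
R [[-0.0, 0.986, -0.166], [0.001, -0.166, -0.986], [-1.0, -0.0, -0.001]] q [-53.6   1.5 100.5   0.   78.  -44. ]
shift mm [  1.   30.8 -36.8] turn [-0.05 -0.05  0.02]
unit u in tool [ 0.001 -0.001 -1.   ]
```

View pics/crop6.png

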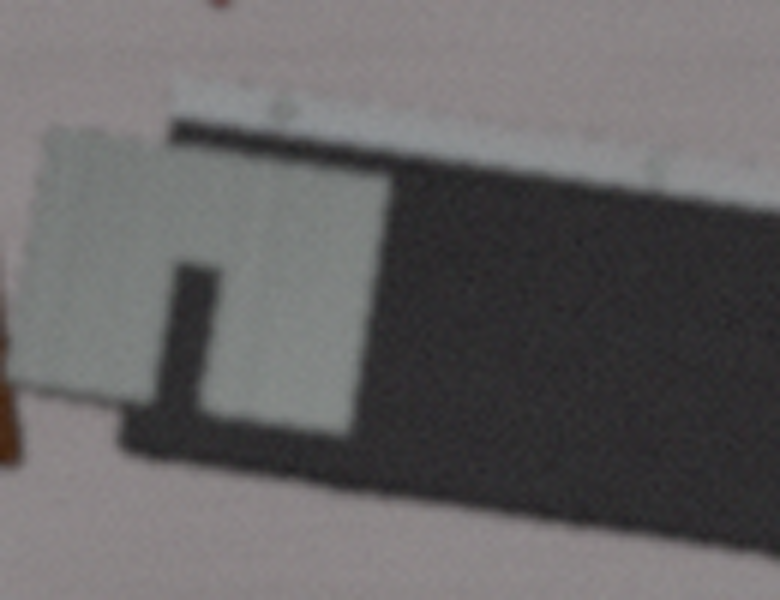

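View pics/top6.png

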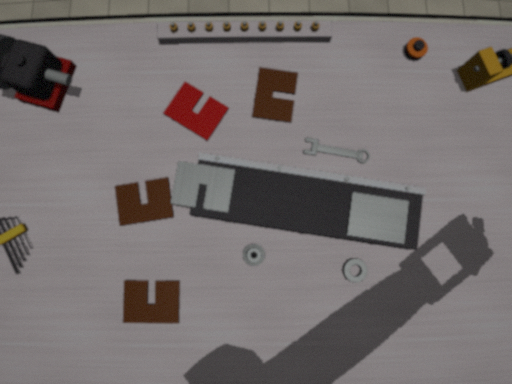

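View pics/scene6.png

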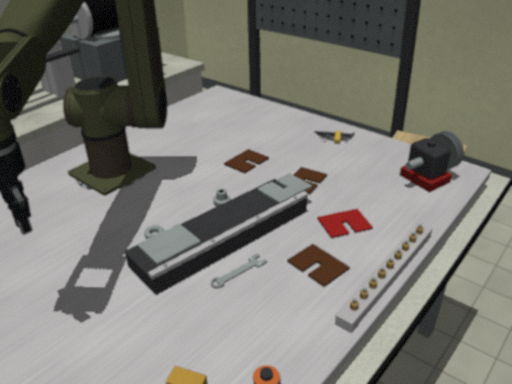

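Top view: the plate lies straight, its outer end at crop x≈8–45 and its inner end at x≈352–390. Everything else looks unmoved. I measure the inner end, near edge and overhang.

```bash
python3 - <<'E'
from h import *
import pickle
D=pickle.load(open('d6.pkl','rb'));d=D['top'];d0=pickle.load(open('d0.pkl','rb'))['top']
g=cv2.GaussianBlur(cv2.cvtColor(d['color'],cv2.COLOR_RGB2GRAY),(3,3),0).astype(float)
pts=[]
for v in range(173,209):
    r_=g[v,222:245];k=np.where((r_[:-1]>=85)&(r_[1:]<85))[0]
    if len(k):k=k[0];pts.append((222+k+(r_[k]-85)/(r_[k]-r_[k+1]),v))
P=onz(d,pts,58)[:,:2].astype(np.float32);L=cv2.fitLine(P,cv2.DIST_HUBER,0,.01,.01).ravel()
print('inner end ang',np.degrees(np.arctan2(L[1],L[0])),'s',(L[2:]-o)@u,len(pts))
uv=(np.array([[48,128],[10,382],[392,175],[352,437]])+.5)/6-.5+[170,140]
P=onz(d,uv,58)[:,:2];print(np.c_[(P-o)@u,(P-o)@w].round(1).tolist())
# unmoved check: difference image outside
df=cv2.GaussianBlur(cv2.absdiff(d['color'],d0['color']),(5,5),0).max(2)
for n,(x0,y0,x1,y1) in dict(plain=(343,188,412,246),wrench=(300,135,372,165),hub=(240,240,268,268),bearing=(340,255,370,285),brown=(112,175,165,228)).items(): print(n,df[y0:y1,x0:x1].max())
m=measure(d)
for c in m['br']:
    print(cv2.minAreaRect(onz(d,c,58)[:,:2].astype(np.float32)))
E
```

```text
inner end ang -9.251697 s 159.66393352198017 36
[[280.0, 48.3], [277.2, -40.7], [159.6, 50.1], [158.6, -41.3]]
plain 7
wrench 7
hub 7
bearing 7
brown 7
((474.75970458984375, -171.4220733642578), (120.058837890625, 90.17970275878906), 80.30408477783203)
```

```bash
python3 -c "
from workcell import r
print(r.finish_job())"
```

```text
the job is handed in; nothing more can be done
None
```

I pushed the slotted plate out past the ledge's +y end, its nearer end, with two part-open fingers against its inner end. I then backed off, lifted clear, moved the arm aside and handed the job in at about 7.9 s. The plate was never gripped or lifted, and the contact force I read was only about 4 N.

- **Overhang:** the last top view puts the inner end about 80 mm inside the ledge end. That leaves roughly 40 mm of the plate's 120 mm sticking out, about a third.
- **Straightness:** the plate started about 3.5° askew. Its inner end now measures -9.25° against -9.5° for the ledge. Rough corner picks disagreed by 1–3 mm, within their reading error.
- **Lying flat:** I judged this by eye in both views, with no height measurement.
- **Other things:** the plain plate measures the same position as before. The image areas around it, the wrench, hub, bearing and the nearest brown look-alike show no change beyond noise.
- **Robot:** it stands clear with the tool at about 230 mm height, and the wrist force reads about zero.

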